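# Strike the marking punch, then hold the lens flap at balance

### The job

Pick up the wooden mallet and with it knock the sprung punch of the marking jig all the way down to mark the blank, then set the mallet back down on the bench (do not drop it). Then swing the lens flap (its handle is the round steel pin at its side) up to its balance point, standing upright, without letting it go over to the other side; finish with the gripper still holding the flap steady there, because it falls if let go. Leave the jar, the tape ring and the dark wood block where they are.

Things in the scene. Friction and masses are not known exactly. Their poses are not given: they have to be found in the camera images.
- jig: Marking jig, fixed to the bench: an aluminium base plate 15 mm thick, from x -100 to +70 and y -80 to +80 mm in its own frame. Origin on the bench under the plate; z up. At x -55, y 0 stands a steel guide block 50 x 50 mm, top 45 mm above the bench, with the sprung punch standing out of it. Two steel ears (12 mm wide at y +-56, reaching 53 mm above the bench) carry the lens flap's hinge, whose axis is parallel to the jig's y. The flap lies tilted back towards the jig's +x.
- punch_top (a point): Centre of the top of the steel punch head (22 mm across, neck 16 mm); at rest 70 mm above the bench. Axes as the jig's. It goes straight down 10 mm to a hard stop and springs back by itself.
- punch (a joint): How far the punch is pushed down, m: 0 at rest, 0.010 at the stop. The spring needs 3 N to start and 9 N at the stop.
- hinge (a point): Middle of the flap's hinge axis, 45 mm above the bench, at x +30, y 0 in the jig's frame; the axis is parallel to the jig's y.
- flap (a joint): Lens flap angle, rad: 0 where it rests on its stop, tilted back towards the jig's +x, 20 degrees above level; grows as it swings up and over towards the jig's -x (towards the punch). Upright, the balance point, is 1.222; the far stop is 1.97. No catch or spring, hardly any friction: below 1.222 it falls back to 0, above it it falls on to the far stop. The flap is a dark steel frame 92 mm wide, 122 mm from hinge axis to outer edge, 10 mm thick, with a glass pane; about 0.3 kg.
- flap_pin (a point): Grip point on the dark steel side pin of the flap: a round pin 10 mm in diameter, parallel to the hinge axis, 110 mm from it, standing out of the frame's side on the jig's +y side from y 46 to y 100 mm; this point is at y 80 mm, on the pin's axis. At rest it is about 83 mm above the bench and 133 mm from the jig's origin along its x; upright it is 155 mm above the bench and at x 30 mm. The pin may turn between gripping fingers.
- mallet: Wooden mallet, about 0.28 kg, loose. The head is a block 52 mm along the handle, 46 mm wide, 70 mm tall; it stands on its lower striking face. The origin is the centre of that face (which is the face to strike with), z up, the handle runs level along the mallet's -x.
- mallet_center (a point): Centre of the mallet's head, 35 mm above its lower face.
- mallet_grip (a point): Grip point on the axis of the mallet's handle, 45 mm from the head's centre along -x, 35 mm above the lower face. The handle is 20 mm wide, 24 mm tall and ends 158 mm from the head's centre.
- jar: Bystander to be left alone: a glass jar with a steel lid, 54 mm across, 75 mm tall; loose on the bench, origin at the centre of its underside.
- tape: Bystander to be left alone: a cardboard tape ring, 90 mm across, 24 mm tall; loose on the bench, origin at the centre of its underside.
- plane_block: Bystander to be left alone: a dark wood block, 60 x 90 x 30 mm, with a steel insert on top (42 mm tall in all); loose on the bench, origin at the centre of its underside.
Things that resemble listed ones, but are neither listed nor needed, are in the scene too. What is meant by the mallet is not yellow, and is the larger of those in its own colour.

How it is judged (in metres and radians):
On the way, in this order (a step that is already met when the one before it is completed fails the run):
1. the punch is knocked fully down (over 8.5 mm) by the mallet held in the gripper (value of joint punch above 0.0085 m and contact force between mallet and punch above 1 N and contact force between the fingers and mallet above 1 N and contact force between each of the arm, the fingers and punch below 0.05 N).
2. the mallet is set down on the bench, off the jig, and let go (height (world z) of mallet_center below 0.05 m and contact force between the fingers and mallet below 0.05 N and linear speed of mallet below 0.03 m/s and contact force between mallet and jig below 0.05 N), for 0.2 s.
At the end, for the whole second after the job is handed in: Flap at its balance point (1.222 within 0.10 rad, slower than 0.1 rad/s), gripped by the fingers (over 0.6 N), clear of the mallet; punch sprung back up (within 1.5 mm); mallet at rest on the bench, head centre below 50 mm, off the jig, not touched by the fingers (all of step 2 and value of joint flap between 1.122 and 1.322 rad and velocity of joint flap between -0.1 and 0.1 rad/s and contact force between the fingers and flap above 0.6 N and contact force between flap and mallet below 0.05 N and value of joint punch below 0.0015 m); the arm keeps its last pose, push and grip.
It fails at once if the flap went over (0.4 rad past its balance point) (value of joint flap above 1.622 rad).
It fails at once if the mallet was dropped or thrown (over 0.7 m/s out of the fingers) (linear speed of mallet above 0.7 m/s and contact force between the fingers and mallet below 0.05 N).
It fails at once if the jar was moved more than 30 mm (distance of jar from where it was at the start of the episode above 0.03 m).
It fails at once if the tape was moved more than 30 mm (distance of tape from where it was at the start of the episode above 0.03 m).
It fails at once if the plane_block was moved more than 30 mm (distance of plane_block from where it was at the start of the episode above 0.03 m).
It also fails if it takes over 56 s, if anything falls off the work surface, if the arm or the gripper's body presses on something with over 40 N, if the wrist force passes 120 N, or if a joint passes its speed limit or range.

### The arm

A 7-joint arm with a two-finger parallel gripper is mounted at the origin on the work surface. World frame = base frame: x ahead of the robot, y to its left, z up, the work surface at z = 0. Lengths are in m, angles in degrees, forces in N, time in s.
With the tool pointing down it reaches from about 0.4 to 0.85 m from the base axis. Payload 4.5 kg.
Tool frame: the origin (TCP) lies midway between the tips of the shut fingers; the grasp point (between the pads) lies 19 mm behind it; z points along the fingers, y is the line along which they close (so a half turn about z gives the same grasp; the last joint's range is limited). The gripper opens to 85 mm and grips with 20 to 120 N. Pads are 22 mm wide; open, the fingers measure 114 mm over their backs; the gripper's body (76 mm by 85 mm) begins 54 mm behind the grasp point. The pads swing forward as they close: fully open they stand 13 mm farther back than shut.
Start: joints at [65.592, 39.483, -11.15, 89.685, 9.013, 51.709, -12.324], TCP at [0.277, -0.56, 0.231] pointing down, gripper open.
Joint ranges: [-172.22, 172.22], [-26.19, 119.32], [-84.43, 86.54], [7.71, 146.69], [-57.33, 237.33], [2.42, 119.75], [-152.13, 152.13]. Speed limits (degrees/s): [147.25, 147.25, 180, 180, 180, 180, 180].

### API

Orientations are given as [roll, pitch, yaw] about the fixed x, y, z axes, in that order (R = Rz(yaw) Ry(pitch) Rx(roll)).
In Python, from plant import env gives the robot as it stands. Calls block until the motion is done:
- env.move_pose(position, orientation): joint-space move of the TCP to a pose.
- env.movel(position, feed=0.15, attitude=None, until_force=None): straight line of the TCP; attitude=None keeps the orientation; feed is the mean speed in m/s. With until_force (N) it stops when the force on the tool has changed by that much, and returns True; else False.
- env.move_joints(angles): joint-space move.
- env.set_gripper(opening, grasp_force=None): opening from 0.0 (shut) to 1.0 (fully open); grasp_force is the grip in N (None keeps the last); returns when the fingers have stopped.
- env.dwell(seconds).
- env.solve_ik(position, orientation): joint angles nearest the present ones, or None.
- env.read_camera(name): name is "scene" or "top" or "wrist"; returns (picture, depth): 480x640x3 uint8, red, green, blue; 480x640 float32, m along the optical axis (not along the pixel's ray), 0 where there is no reading.
- env.camera_info(name): a dict with "fovy" (degrees; the focal length in pixels is half the picture's height over the tangent of half this angle, whatever the lens; pixels are square), "cx", "cy" (the principal point, pixels), "origin" and "attitude" of the camera in the world. Camera axes: x right, y down, z forward; pixel columns grow to the right and rows downward; lengths in m; the calibration is good to about 2 mm. A picture is of the moment at which its call begins: read the wrist's pose just before it. camera_info takes no time and is no camera call; for the wrist camera it gives the pose at the moment of the call.
A pose or a line that the arm cannot do raises env.MotionError and nothing moves.
- env.sign_off(): hands the job in; it is judged then, once.
Trained networks look in the newest picture that a camera, given by its name, has taken for a name from the list of things; names that differ only in an ending like _2 or _b are one class to them, and where a whole thing is asked for, a point or a joint stands for the part that bears it (a point fixed in the world has none). Each returns a list of dicts, best first, with "conf" (0 to 1); they miss things now and then, are a little off and sometimes report something else, mostly with a low value. They report only what shows in the picture. A call takes as long as a camera call. They do not tell look-alikes from the thing itself.
- env.recognise(target, camera): "at" ([x, y, z] in m, in the coordinates of the camera as it stood for that picture, good to about 4 mm: the middle of the surface that is visible of it).
- env.masks_of(target, camera): "region" (480x640 bool, what is visible of it).
Readings, each from a call of its own:
- env.get_time(): time.
- env.get_joints(): joint angles.
- env.get_qvel(): joint speeds.
- env.get_joint_torque(): joint torques, N m.
- env.get_tool_pos(): TCP position.
- env.get_orientation(): TCP orientation.
- env.get_wrist_force(): force on the tool from outside, world axes, zero at the start.
- env.get_torque(): the same for the moment, N m.
- env.get_gripper_width(): opening from 0.0 (shut) to 1.0 (fully open).
- env.get_finger_force(): force on a finger pad.
Only numpy, scipy, OpenCV 4.12 (cv2) and the standard library are available. Lean on these libraries where they do the work, as an engineer would, in place of code of your own. Each camera call takes 0.05 s, during which the arm holds its last target. There are 200 camera calls.

## Working session

There is one attempt and no reset: what is moved stays moved. The work goes in short steps, each a Python script; the robot and the scene stay as the last script left them, time stands still between calls to the robot, and variables do not carry over. Pictures are saved under pics/ and viewed, at most 10 in all, crops included, and the job is handed in when it is done.

```bash
mkdir -p pics; cat > h.py <<'E'
import numpy as np, cv2
from scipy.spatial.transform import Rotation as R
from plant import env
def K(n):
    c=env.camera_info(n); f=240/np.tan(np.radians(c['fovy'])/2); return c,f
def Rc(c):
    a=np.array(c['attitude'],float)
    return a if a.shape==(3,3) else R.from_euler('xyz',a,degrees=True).as_matrix()
def cloud(n,d,c=None):
    c=c or env.camera_info(n); f=240/np.tan(np.radians(c['fovy'])/2)
    v,u=np.mgrid[:480,:640]
    p=np.stack([(u-c['cx'])/f*d,(v-c['cy'])/f*d,d],-1)
    return p@Rc(c).T+np.array(c['origin'])
def pix(n,P,c=None):
    c=c or env.camera_info(n); f=240/np.tan(np.radians(c['fovy'])/2)
    q=(np.array(P)-c['origin'])@Rc(c); return q[:2]/q[2]*f+[c['cx'],c['cy']]
def world(n,at):
    c=env.camera_info(n); return Rc(c)@np.array(at)+c['origin']
E
python3 - <<'E'
from h import *
for n in('top','scene'):
    p,d=env.read_camera(n); print(env.camera_info(n)); cv2.imwrite(f'pics/{n}0.png',p[...,::-1]); np.save(f'{n}d.npy',d)
    for t in('mallet','jig','punch_top','flap_pin','jar','tape','plane_block'):
        for r in env.recognise(t,n)[:4]:
            w=world(n,r['at']); print(n,t,round(r['conf'],2),w.round(3),pix(n,w).round())
print(env.get_time())
E
```

```text
{'fovy': 47.73355594534559, 'cx': 316.29885764180864, 'cy': 228.05670772301406, 'origin': array([0.26283434, 0.01348217, 1.21140538]), 'attitude': array([-173.04083482,   -1.53867584,  -91.47767448])}
top mallet 0.73 [0.622 0.266 0.036] [184. 134.]
top mallet 0.7 [0.47  0.266 0.046] [183. 201.]
top mallet 0.62 [0.187 0.281 0.052] [175. 334.]
top jig 0.8 [ 0.513 -0.027  0.019] [317. 181.]
top punch_top 0.47 [ 0.45  -0.02   0.067] [315. 206.]
top punch_top 0.4 [0.47  0.27  0.046] [181. 201.]
top flap_pin 0.78 [ 0.593 -0.03   0.068] [318. 140.]
top jar 0.65 [ 0.491 -0.237  0.072] [416. 184.]
top tape 0.93 [ 0.539 -0.422  0.025] [492. 166.]
top plane_block 0.87 [0.523 0.415 0.031] [116. 180.]
{'fovy': 48.83636399178237, 'cx': 313.3565680364193, 'cy': 236.58125892846462, 'origin': array([1.46872625, 0.52052593, 0.87591327]), 'attitude': array([-123.64225032,   -0.51095457,  117.13444829])}
scene mallet 0.97 [0.634 0.275 0.027] [382. 341.]
scene mallet 0.81 [0.511 0.277 0.048] [402. 303.]
scene mallet 0.72 [0.191 0.28  0.046] [441. 237.]
scene jig 0.67 [0.528 0.001 0.021] [298. 282.]
scene flap_pin 0.84 [ 0.606 -0.025  0.076] [273. 279.]
scene jar 0.73 [ 0.514 -0.232  0.05 ] [225. 246.]
scene tape 0.68 [ 0.546 -0.413  0.013] [168. 245.]
scene plane_block 0.66 [0.545 0.423 0.028] [458. 338.]
0.8
```

View pics/top0.png

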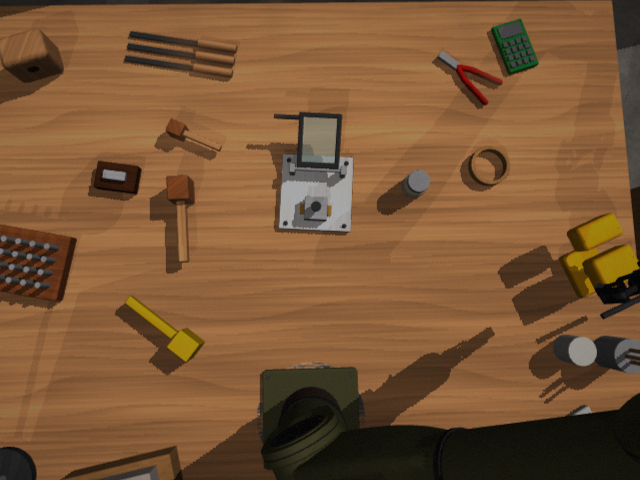

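```bash
python3 - <<'E'
from h import *
d=np.load('topd.npy'); P=cloud('top',d); im=cv2.imread('pics/top0.png')
def rect(name,lo,hi,zlo,zhi):
    m=(P[...,0]>lo[0])&(P[...,0]<hi[0])&(P[...,1]>lo[1])&(P[...,1]<hi[1])&(P[...,2]>zlo)&(P[...,2]<zhi)
    q=P[m]
    if len(q)<5: print(name,len(q));return
    r=cv2.minAreaRect((q[:,:2]*1000).astype(np.float32)); print(name,len(q),r, 'z',np.percentile(q[:,2],[10,50,90]).round(3),'med',np.median(q[:,:2],0).round(3), 'rgb',np.median(im[m],0)[::-1])
for nm,x in(('A',.622),('B',.49),('C',.187)):
    rect(nm+' head',(x-.1,.16),(x+.06,.36),.055,.1); rect(nm+' all',(x-.1,.16),(x+.06,.36),.02,.1)
rect('plate',(.35,-.2),(.7,.15),.009,.022)
rect('guide',(.38,-.15),(.5,.1),.038,.05); rect('punch',(.38,-.15),(.5,.1),.062,.08)
E
```

```text
A head 2
A all 553 ((583.215576171875, 262.97906494140625), (123.89784240722656, 100.69719696044922), 59.5543327331543) z [0.028 0.035 0.049] med [0.621 0.266] rgb [113.  65.  35.]
B head 565 ((495.2691650390625, 272.6304626464844), (53.132057189941406, 47.51582336425781), 3.5859193801879883) z [0.066 0.07  0.073] med [0.494 0.271] rgb [112.  60.  30.]
B all 1066 ((456.26953125, 270.3697814941406), (131.57354736328125, 47.542579650878906), 2.9793405532836914) z [0.041 0.062 0.072] med [0.476 0.268] rgb [113.  62.  31.]
C head 615 ((164.00067138671875, 259.5877380371094), (52.330326080322266, 46.93561935424805), 52.54998016357422) z [0.066 0.07  0.073] med [0.165 0.259] rgb [163. 132.  14.]
C all 1217 ((194.94338989257812, 299.86175537109375), (153.971435546875, 46.9605712890625), 52.41389465332031) z [0.041 0.056 0.072] med [0.182 0.273] rgb [162. 130.  13.]
plate 3912 ((485.4889831542969, -43.7352294921875), (244.369384765625, 178.00558471679688), 82.42384338378906) z [0.013 0.016 0.019] med [ 0.483 -0.022] rgb [159. 156. 153.]
guide 427 ((448.2972412109375, -21.03884506225586), (49.81389236450195, 50.68894958496094), 85.69403076171875) z [0.042 0.045 0.048] med [ 0.446 -0.02 ] rgb [123. 120. 121.]
punch 81 ((447.65228271484375, -20.272327423095703), (19.187305450439453, 20.02190589904785), 87.89039611816406) z [0.067 0.071 0.073] med [ 0.448 -0.021] rgb [40. 40. 40.]
```

The picture shows three mallet candidates: small brown (184,134), larger brown (180,195) and yellow (183,335). The one at (180,195) fits: it isn't yellow and it's the larger of the two brown ones. The jig is at (317,192), with its flap towards +x and its pin at (287,117), on +y.

```bash
python3 - <<'E'
from h import *
d=np.load('topd.npy'); P=cloud('top',d); im=cv2.imread('pics/top0.png')
cv2.imwrite('pics/crop.png',cv2.resize(im[100:280,100:370],None,fx=2.9,fy=2.9,interpolation=cv2.INTER_CUBIC))
# jig fit: bright plate points at z~15mm
m=(abs(P[...,2]-.015)<.006)&(im.min(2)>100)&(abs(P[...,1]+.02)<.13)&(abs(P[...,0]-.47)<.15)
print('plate',cv2.minAreaRect((P[m][:,:2]*1000).astype(np.float32)),m.sum())
m=(P[...,2]>.065)&(abs(P[...,1]-.055)<.05)&(abs(P[...,0]-.63)<.05)
q=P[m]; q=q[q[:,1]>.03]; print('pin',len(q),q.mean(0),np.ptp(q,0),np.polyfit(q[:,1],q[:,0],1) if len(q)>5 else '')
print(env.get_orientation(),env.get_gripper_width())
E
```

```text
plate ((489.0929870605469, -24.107437133789062), (159.1925048828125, 169.04144287109375), 85.94446563720703) 2685
pin 75 [0.64133191 0.04793047 0.08664716] [0.01098584 0.0322459  0.01405346] [0.09899881 0.63658685]
[1.79995146e+02 1.40135406e-04 2.63480194e+01] 1.0034977326377514
```

View pics/crop.png

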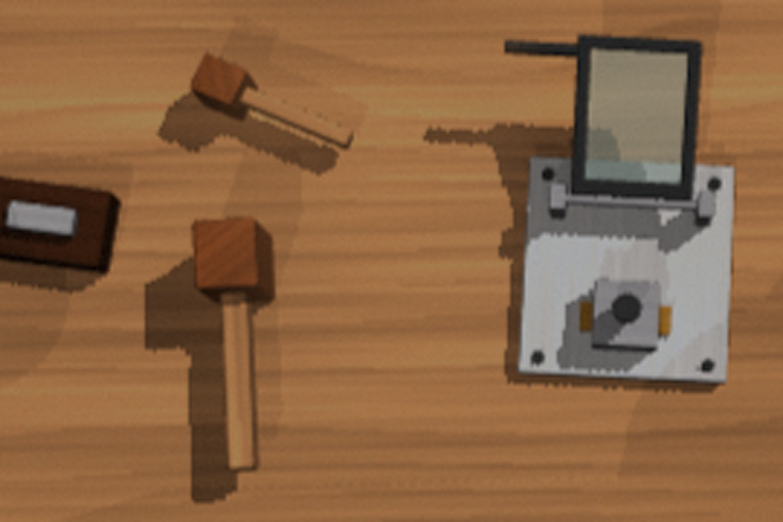

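The crop confirms the larger brown mallet, head at crop (230,257) and handle running down to (243,468). The jig has a yaw of about -4°, and the punch and pin agree with that. I'll go above the mallet and look with the wrist camera.

```bash
python3 - <<'E'
from h import *
env.move_pose([.45,.27,.25],[180,0,3.3])
print(env.get_tool_pos(),env.get_joints())
c=env.camera_info('wrist'); p,d=env.read_camera('wrist'); cv2.imwrite('pics/w1.png',p[...,::-1])
P=cloud('wrist',d,c)
for nm,lo,hi in(('head',.06,.085),('handle',.04,.052)):
    m=(P[...,2]>lo)&(P[...,2]<hi)&(abs(P[...,1]-.27)<.08)&(abs(P[...,0]-.44)<.12); q=P[m]
    if len(q)>5: print(nm,len(q),cv2.minAreaRect((q[:,:2]*1000).astype(np.float32)),np.median(q,0))
print(env.get_time())
E
```

```text
[0.45054201 0.26914674 0.24996748] [ -34.23154997   30.36064322   -2.63720005  105.90532597    1.96593489
   43.78194189 -124.7194332 ]
head 3269 ((495.2843933105469, 272.6451110839844), (51.87266159057617, 46.05179977416992), 2.629828929901123) [0.49654525 0.27259673 0.06947666]
handle 2440 ((402.4908752441406, 268.2630920410156), (126.96595001220703, 19.702014923095703), 2.659480094909668) [0.40767485 0.26866818 0.04624072]
3.825
```

```bash
python3 - <<'E'
from h import *
A=[180,0,2.65]
env.movel([.4513,.2706,.12],.15,A); env.movel([.4513,.2706,.016],.08)
print(env.get_wrist_force())
env.set_gripper(0,120); print(env.get_gripper_width(),env.get_finger_force(),env.get_tool_pos())
env.movel([.4513,.2706,.18],.08); print(env.get_gripper_width(),env.get_wrist_force(),env.get_torque())
p,d=env.read_camera('scene'); cv2.imwrite('pics/s1.png',p[120:400,200:520,::-1])
c=env.camera_info('wrist'); p,d=env.read_camera('wrist'); cv2.imwrite('pics/w2.png',p[...,::-1])
P=cloud('wrist',d,c); m=(P[...,2]>.16)&(P[...,0]>.47)&(P[...,0]<.56)&(abs(P[...,1]-.27)<.04); q=P[m]
if len(q)>20:
    print(len(q),q.min(0),q.max(0),np.linalg.lstsq(np.c_[q[:,:2],np.ones(len(q))],q[:,2],rcond=None)[0])
print(env.get_time())
E
```

```text
[-0.29617806 -0.01905404 -0.95789931]
0.21430775451298095 117.04482793807983 [0.45137008 0.27072067 0.01634072]
0.2126898380122939 [ 0.5817524  -0.0406116  -2.49877532] [-0.01684647  0.11113558  0.00143034]
36762 [0.4700017  0.24813443 0.1645269 ] [0.52441557 0.296614   0.32193491] [ 0.14286556 -0.07292823  0.18475403]
9.2167
```

View pics/s1.png

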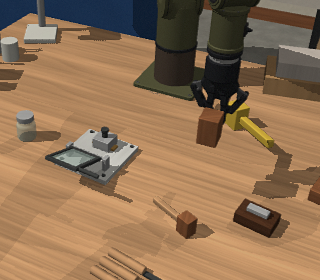

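The mallet is held level at crop (210,125). Next I'll press the punch.

```bash
python3 - <<'E'
from h import *
A=[180,0,2.65]
env.movel([.41,.12,.18],.2,A); env.movel([.41,-.023,.17],.15); env.movel([.41,-.023,.092],.1)
print(env.get_tool_pos(),env.get_wrist_force())
hit=env.movel([.41,-.023,.069],.03,until_force=30)
print(hit,env.get_tool_pos(),env.get_wrist_force(),env.get_torque(),env.get_gripper_width())
p,d=env.read_camera('scene'); cv2.imwrite('pics/s2.png',cv2.resize(p[180:360,180:420,::-1],None,fx=3,fy=3))
print(env.get_time())
E
```

```text
[ 0.41028643 -0.02286101  0.09231637] [ 0.70417289  0.16123411 -2.89608213]Traceback (most recent call last):
  File "<stdin>", line 5, in <module>
plant.MotionError: the arm cannot follow that straight line within its joint ranges
```

```bash
python3 - <<'E'
from h import *
print(env.get_joints().round(1))
for y in(-120,-90,-60,-45,-30,30,60,90,120):
    a=np.radians(y); t=np.array([.448-.038*np.cos(a),-.021-.038*np.sin(a)])
    for z in(.16,.067):
        q=env.solve_ik([*t,z],[180,0,y]); print(y,z,t.round(3),None if q is None else np.round(q,1))
E
```

```text
[  -2.1   41.4   -1.8  132.7   11.7    6.  -102.5]
-120 0.16 [0.467 0.012] [ 32.4  52.6 -72.  118.9  61.3  59.5  77.7]
-120 0.067 [0.467 0.012] [ 31.   65.3 -72.1 122.1  76.7  62.7  66.1]
-90 0.16 [0.448 0.017] [ -23.6   36.9   25.1  124.5  -36.    25.7 -149.8]
-90 0.067 [0.448 0.017] [ -12.7   45.9    7.6  127.4  -38.2    8.8 -149.5]
-60 0.16 [0.429 0.012] [ -14.2   33.9   10.1  127.1  -16.5   20.2 -140.3]
-60 0.067 [0.429 0.012] [  -9.2   45.3    2.3  130.4  -20.8    4.7 -136.8]
-45 0.16 [0.421 0.006] [ -11.1   33.3    6.2  128.3  -10.5   18.9 -131. ]
-45 0.067 [0.421 0.006] [  -7.7   45.1    1.   131.7  -13.     3.3 -129. ]
-30 0.16 [ 0.415 -0.002] [  -7.6   32.8    2.3  129.1   -4.    18.2 -121.8]
-30 0.067 [ 0.415 -0.002] [ -7.9  45.2   3.  132.7 -45.3   3.  -80.6]
30 0.16 [ 0.415 -0.04 ] [  8.4  33.  -14.1 128.3  21.9  20.9 -84.1]
30 0.067 [ 0.415 -0.04 ] [  0.4  45.   -2.  132.3  26.9   3.1 -87.8]
60 0.16 [ 0.429 -0.054] [ 16.   34.5 -23.1 125.6  31.2  25.4 -62.1]
60 0.067 [ 0.429 -0.054] [  5.4  45.1  -7.  129.6  41.8   7.4 -71.1]
90 0.16 [ 0.448 -0.059] [ 20.5  36.4 -29.5 122.3  35.9  30.  -36.2]
90 0.067 [ 0.448 -0.059] [ 12.4  46.  -17.4 126.   53.5  15.5 -52.3]
120 0.16 [ 0.467 -0.054] [ 24.8  39.2 -38.4 119.1  42.1  35.9 -12.9]
120 0.067 [ 0.467 -0.054] [ 19.   48.2 -29.6 122.6  60.   25.1 -29.2]
```

```bash
python3 - <<'E'
from h import *
env.movel([.41,-.023,.17],.15)
env.move_pose([.448,-.059,.17],[180,0,90])
print(env.get_joints().round(1))
env.movel([.448,-.059,.092],.1); print(env.get_tool_pos(),env.get_wrist_force())
hit=env.movel([.448,-.059,.069],.03,until_force=30)
print(hit,env.get_tool_pos(),env.get_wrist_force(),env.get_torque(),env.get_gripper_width())
p,d=env.read_camera('scene'); cv2.imwrite('pics/s2.png',cv2.resize(p[180:360,180:420,::-1],None,fx=3,fy=3))
print(env.get_time())
E
```

```text
[ 23.7  36.4 -34.6 121.6  37.9  33.2 -38.7]
[ 0.44829929 -0.05882138  0.09231244] [ 0.52697156  0.02764646 -3.34716693]
True [ 0.44856025 -0.06019182  0.07522332] [-0.72168172 -0.16374675  8.15923681] [0.00216642 0.16147045 0.00691396] 0.21294019778475973
15.45
```

View pics/s2.png

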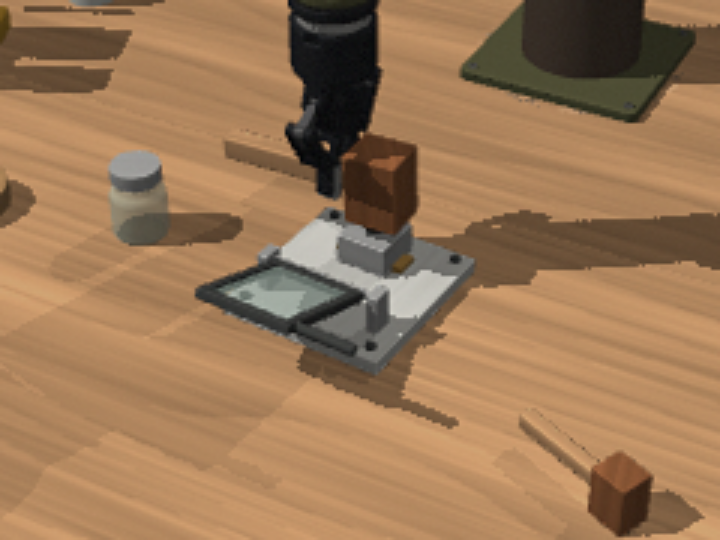

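The mallet face is on the punch, with the head at (380,185) and the punch below it. The static load is 11.5 N, above the spring's 9 N at the stop. I'll nudge it once more to be sure, then set the mallet back down.

```bash
python3 - <<'E'
from h import *
print(env.movel([.448,-.06,.072],.02,until_force=20),env.get_tool_pos(),env.get_wrist_force())
env.movel([.448,-.06,.18],.12)
env.move_pose([.4513,.2706,.15],[180,0,2.65])
env.movel([.4513,.2706,.03],.12)
hit=env.movel([.4513,.2706,.008],.02,until_force=5)
print(hit,env.get_tool_pos(),env.get_wrist_force())
c=env.camera_info('wrist'); p,d=env.read_camera('wrist'); P=cloud('wrist',d,c)
m=(P[...,2]>.055)&(P[...,2]<.1)&(P[...,0]>.46)&(P[...,0]<.54)&(abs(P[...,1]-.27)<.05); q=P[m]
if len(q)>20: print(len(q),np.median(q,0),np.linalg.lstsq(np.c_[q[:,:2],np.ones(len(q))],q[:,2],rcond=None)[0])
print(env.get_time())
E
```

```text
True [ 0.44865138 -0.06107755  0.0741975 ] [-0.4962658  -0.80332684 12.98911836]
True [0.45113731 0.27057897 0.01493031] [-0.42379779 -0.47352014  7.02275555]
59207 [0.48014557 0.27020064 0.07133033] [-0.25905079 -0.04590249  0.21386967]
20.1167
```

```bash
cat >> h.py <<'E'
YJ=-4.06; RJ=R.from_euler('z',YJ,degrees=True).as_matrix(); OJ=np.array([.5035,-.0250,0])
def J(x,y,z): return OJ+RJ@np.array([x,y,z])
def pin(th): # flap angle -> pin point
    a=np.radians(20)+th; return J(.030+.110*np.cos(a),.080,.045+.110*np.sin(a))
E
python3 - <<'E'
from h import *
env.set_gripper(1.0); env.dwell(.3); print(env.get_gripper_width())
env.movel([.4513,.2706,.2],.15); 
p,d=env.read_camera('top'); P=cloud('top',d)
m=(P[...,2]>.055)&(P[...,2]<.085)&(abs(P[...,0]-.495)<.06)&(abs(P[...,1]-.27)<.06); q=P[m]
print('mallet',len(q),q[:,2].max() if len(q) else 0)
p,d=env.read_camera('scene'); cv2.imwrite('pics/s3.png',p[120:400,200:520,::-1]); print(env.get_time())
for yaw in(86,-94):
  for th in(-.1,0,.6,1.22):
    q=env.solve_ik(pin(max(th,0))+[0,0,.1 if th<0 else -.019],[180,0,yaw]); print(yaw,th,pin(th).round(3),None if q is None else q.round(0))
E
```

```text
0.9986849451813791
mallet 96 0.07621259171214412
22.5667
86 -0.1 [0.645 0.045 0.072] [ 11.  48. -37.  88.  33.  55. -40.]
86 0 [0.642 0.045 0.083] [  9.  56. -32.  92.  40.  44. -46.]
86 0.6 [0.603 0.048 0.134] [ 10.  50. -34.  98.  38.  44. -47.]
86 1.22 [0.539 0.053 0.155] [  9.  44. -33. 108.  38.  38. -51.]
-94 -0.1 [0.645 0.045 0.072] [ -36.   59.   62.   91.  -56.   66. -144.]
-94 0 [0.642 0.045 0.083] [ -27.   60.   37.   94.  -49.   44. -150.]
-94 0.6 [0.603 0.048 0.134] [ -29.   53.   37.  100.  -45.   43. -151.]
-94 1.22 [0.539 0.053 0.155] [ -31.   47.   37.  111.  -46.   38. -149.]
```

View pics/s3.png

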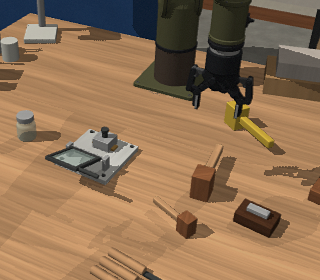

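The mallet is standing on the bench at crop (205,180), released. Now I'll go above the flap pin and take one close look.

```bash
python3 - <<'E'
from h import *
env.move_pose(pin(0)+[0,0,.12],[180,0,86])
c=env.camera_info('wrist'); p,d=env.read_camera('wrist'); cv2.imwrite('pics/w4.png',p[...,::-1]); P=cloud('wrist',d,c)
q=P[(P[...,2]>.065)&(P[...,2]<.1)&(abs(P[...,0]-.642)<.03)]
L=(q-OJ)@RJ; s=(L[:,1]>.052)&(L[:,1]<.11); L=L[s]
print(len(L),np.percentile(L,[2,50,98],axis=0).round(4)); print(np.polyfit(L[:,1],L[:,0],1),env.get_time())
E
```

```text
873 [[0.1285 0.0531 0.0825]
 [0.1329 0.0783 0.0862]
 [0.1379 0.1001 0.088 ]]
[0.00852467 0.13242235] 24.0583
```

View pics/w4.png

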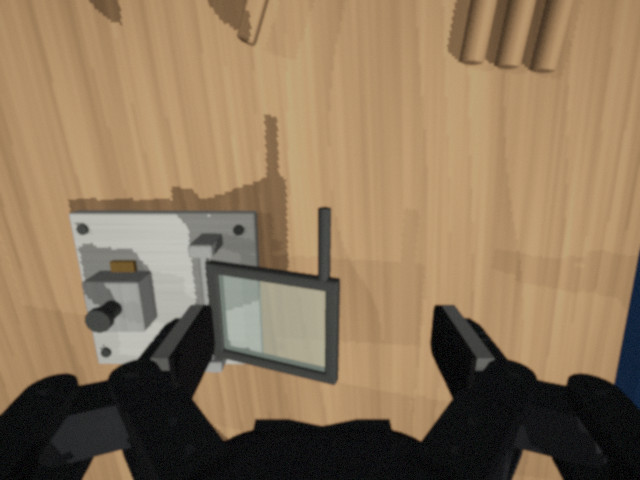

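The pin is at (325,243) and the model agrees with it to within 1 mm. I'll grip it and swing the flap along the arc.

```bash
python3 - <<'E'
from h import *
o=np.array([0,0,-.019])
env.movel(pin(0)+o,.08); print(env.get_wrist_force())
env.set_gripper(0,50); print(env.get_gripper_width(),env.get_finger_force(),env.get_tool_pos()-pin(0)-o)
for th in np.linspace(0,1.222,9)[1:]:
    env.movel(pin(th)+o,.05); print(round(th,2),env.get_wrist_force().round(1),env.get_finger_force().round(1))
print(env.get_tool_pos()-pin(1.222)-o,env.get_gripper_width(),env.get_time())
p,d=env.read_camera('scene'); cv2.imwrite('pics/s5.png',cv2.resize(p[150:380,200:450,::-1],None,fx=2.5,fy=2.5))
P=cloud('scene',d); L=(P-OJ)@RJ
m=(abs(L[...,1])<.05)&(L[...,2]>.075)&(L[...,2]<.17)&(abs(L[...,0]-.03)<.06); q=L[m]
print(len(q),'tilt slope dx/dz',np.polyfit(q[:,2],q[:,0],1) if len(q)>20 else '')
E
```

```text
[-0.17717486 -0.30701795  0.35414126]
0.09567245195180707 48.64337861537933 [ 7.57433827e-04 -4.19797163e-05  1.23234065e-04]Traceback (most recent call last):
  File "<stdin>", line 6, in <module>
AttributeError: 'float' object has no attribute 'round'
```

```bash
python3 - <<'E'
from h import *
o=np.array([0,0,-.019])
for th in np.linspace(0,1.222,9)[2:]:
    env.movel(pin(th)+o,.05); print(round(th,2),env.get_wrist_force().round(1),env.get_finger_force())
print(env.get_tool_pos()-pin(1.222)-o,env.get_gripper_width(),env.get_time())
p,d=env.read_camera('scene'); cv2.imwrite('pics/s5.png',cv2.resize(p[150:380,200:450,::-1],None,fx=2.5,fy=2.5))
P=cloud('scene',d); L=(P-OJ)@RJ
m=(abs(L[...,1])<.05)&(L[...,2]>.075)&(L[...,2]<.17)&(abs(L[...,0]-.03)<.03); q=L[m]
print(len(q),'tilt slope dx/dz',np.polyfit(q[:,2],q[:,0],1) if len(q)>20 else '')
E
```

```text
0.31 [ 5.8 -1.   0.4] 48.82092297077179
0.46 [ 5.7 -0.3  2.8] 48.820382952690125
0.61 [ 7.8 -0.9  4.5] 48.88264775276184
0.76 [ 6.9 -2.   8.6] 48.96162807941437
0.92 [ 5.4 -2.1 12.7] 51.14322602748871
1.07 [ 4.6 -2.4 12.6] 51.76218867301941
1.22 [ 2.2 -1.9 13.8] 52.95568227767944
[0.00067981 0.000227   0.00154769] 0.09638310034044288 30.5083
1003 tilt slope dx/dz [0.00249717 0.03295557]
```

View pics/s5.png

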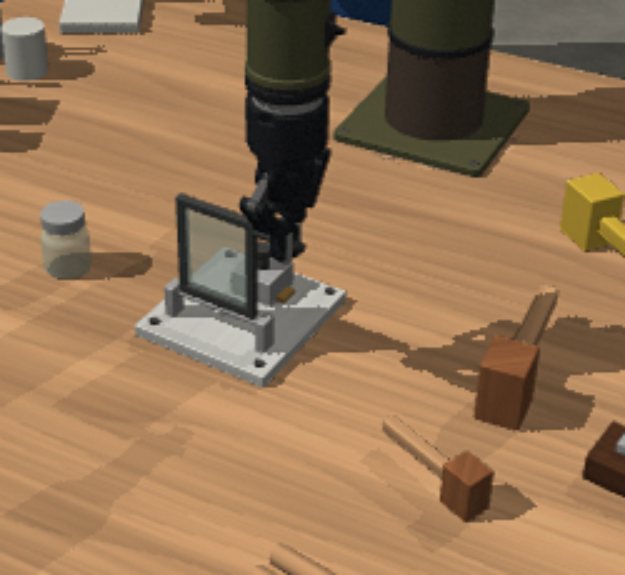

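The flap stands upright at (218,255), held by the gripper, with a tilt of about 0. The mallet is at rest on the bench at (508,380).

```bash
python3 -c "
from h import *
env.dwell(.5); print(env.get_finger_force(),env.get_tool_pos()); print(env.sign_off())"
```

```text
52.977524399757385 [0.53991204 0.05285568 0.1375524 ]
the job is handed in; nothing more can be done
None
```

I pressed the punch to its stop with the mallet, set the mallet back on the bench, and handed the job in at about 31 s with the gripper holding the flap upright; no verdict came back.

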